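Transfer the fermenter samples to the sampler tray in reverse order

TASK

Move all four sample bottles from the full steel rack into the empty grey rack, one to each well, so that they stand there in the reverse order: the bottle at the left end of the full rack goes to the right end of the empty one, its neighbour to the next well, and so on. Keep the bottles upright, set each one down in its well without dropping it, and leave them all standing there, let go.

Things in the scene. Friction and masses are not known exactly. Their poses are not given: they have to be found in the camera images.
- slim_center (a point): Tall slim round white plastic sample bottle with a narrower blue cap: body diameter 40 mm and 84 mm high, cap diameter 28 mm, 110 mm high overall. Grip the body across its 40 mm, about 20 mm above this point. Loose, upright in a seat of the full rack, about 90 g. This point: its centre, 55 mm above its underside; z up its axis.
- jar_center (a point): Squat wide white plastic sample jar with a blue screw lid as wide as the jar: diameter 45 mm (lid 47 mm, the upper 24 mm), 70 mm high overall. Grip across the 47 mm lid, about 20 mm above this point. Loose, upright in a seat of the full rack, about 110 g. This point: its centre, 35 mm above its underside; z up its axis.
- square_center (a point): Square white plastic sample bottle with a round blue cap: body 38 x 38 mm and 68 mm high, its sides along its x and y axes, cap diameter 26 mm, 90 mm high overall. Grip the body across two flat sides, about 10 mm above this point. Loose, upright in a seat of the full rack, about 120 g. This point: its centre, 45 mm above its underside; z up its axis.
- necked_center (a point): White plastic sample bottle with a wide foot (diameter 48 mm, 30 mm high, then a shoulder up to 42 mm) and a long straight neck (diameter 30 mm) ending in a blue cap (diameter 32 mm), 98 mm high overall. Grip the neck across its 30 mm, about 23 mm above this point. Loose, upright in a seat of the full rack, about 100 g. This point: its centre, 49 mm above its underside; z up its axis.
- seat_slim: The seat in which slim starts: fixed dark steel cup, a round well of inner diameter 66 mm and outer diameter 72 mm whose floor is 4 mm thick and whose rim stands 8 mm above that floor. Origin at the centre of its underside, on top of the full rack. It marks this bottle's starting place in the row. The four seats look alike.
- seat_jar: The seat in which jar starts: fixed dark steel cup, a round well of inner diameter 66 mm and outer diameter 72 mm whose floor is 4 mm thick and whose rim stands 8 mm above that floor. Origin at the centre of its underside, on top of the full rack. It marks this bottle's starting place in the row. The four seats look alike.
- seat_square: The seat in which square starts: fixed dark steel cup, a round well of inner diameter 66 mm and outer diameter 72 mm whose floor is 4 mm thick and whose rim stands 8 mm above that floor. Origin at the centre of its underside, on top of the full rack. It marks this bottle's starting place in the row. The four seats look alike.
- seat_necked: The seat in which necked starts: fixed dark steel cup, a round well of inner diameter 66 mm and outer diameter 72 mm whose floor is 4 mm thick and whose rim stands 8 mm above that floor. Origin at the centre of its underside, on top of the full rack. It marks this bottle's starting place in the row. The four seats look alike.
- full_rack: Fixed steel tray with the four seats and bottles, 360 (y) x 90 (x) x 12 mm. Its four places lie along its y axis at y = -127.5, -42.5, 42.5, 127.5 mm (x = 0). Origin: centre of its underside, on the bench; x away from the robot, y to the robot's left (turned up to 0.12 rad), z up. Bottles' undersides are 16 mm above the bench. The nearer or the farther rack.
- empty_rack: Fixed grey plastic tray, empty at the start, 360 (y) x 90 (x) x 12 mm. Its four places lie along its y axis at y = -127.5, -42.5, 42.5, 127.5 mm (x = 0). Origin: centre of its underside, on the bench; x away from the robot, y to the robot's left (turned up to 0.12 rad), z up. Each place is a well like the seats: inner diameter 66 mm, floor 16 mm and rim 24 mm above the bench.
There are look-alikes about, which are no part of the job. Leave any red or yellow look-alike of the part that bears slim_center alone. Leave any pink look-alike of the part that bears necked_center alone.

How it is judged:
By the outcome, as a careful person would: the job done as asked, in the order asked, and still so for the second after the job is handed in, with the robot touching nothing.
It also fails if it takes over 112 s, if anything falls off the work surface, if the arm or the gripper's body presses on something with over 40 N, if the wrist force passes 120 N, or if a joint passes its speed limit or range.

ROBOT

A 6-joint arm with a two-finger parallel gripper is mounted at the origin on the work surface. World frame = base frame: x ahead of the robot, y to its left, z up, the work surface at z = 0. Lengths are in m, angles in degrees, forces in N, time in s.
With the tool pointing down it reaches from about 0.325 to 0.85 m from the base axis. Payload 15.5 kg.
Tool frame: the origin (TCP) lies at the very end of the fingers, on their centre line; the grasp point (between the pads) lies arm.grip_depth behind it (arm.grip_depth is the distance from the TCP to the grasp point, in m); z points along the fingers, y is the direction in which the jaws open and shut (so a half turn about z gives the same grasp; the last joint's range is limited). The gripper opens to 91 mm and grips with 3 to 60 N. Pads are 32 mm wide; open, the fingers measure 118 mm over their backs; the gripper's body (76 mm by 178 mm) begins 60 mm behind the grasp point.
Start: joints at [-74.685, 28.281, 77.091, -0, 74.628, -5.472], TCP at [0.222, -0.584, 0.214] pointing down, gripper open.
Joint ranges: [-166.48, 166.48], [-47.26, 123.95], [12.59, 153.08], [-70.14, 250.14], [6.76, 159.57], [-176.63, 176.63]. Speed limits (degrees/s): [108.29, 108.29, 147.25, 172.46, 172.46, 172.46].

INTERFACE

Orientations are given as a 3x3 rotation matrix whose columns are the frame's x, y, z axes.
In Python, from rig import arm gives the robot as it stands. Calls block until the motion is done:
- arm.move_to(position, orientation): joint-space move of the TCP to a pose.
- arm.move_l(position, orientation=None, feed=0.15): straight line of the TCP; orientation=None keeps the orientation; feed is the mean speed in m/s.
- arm.move_joints(angles): joint-space move.
- arm.grip(opening): finger opening in m; the grip force is fixed at half the most; returns when the fingers have stopped.
- arm.sleep(seconds).
- arm.solve_ik(position, orientation): joint angles nearest the present ones, or None.
- arm.snapshot(name): name is "scene" or "top" or "wrist"; returns the picture (384x512x3 uint8, red, green, blue); there is no depth.
- arm.get_calibration(name): a dict with "intrinsics" (3x3 intrinsics, pixels), "cam_to_world" (4x4, takes a point from camera to world coordinates). Camera axes: x right, y down, z forward; pixel columns grow to the right and rows downward; lengths in m; the calibration is good to about 2 mm. A picture is of the moment at which its call begins: read the wrist's pose just before it. get_calibration takes no time and is no camera call; for the wrist camera it gives the pose at the moment of the call.
A pose or a line that the arm cannot do raises arm.Unreachable and nothing moves.
- arm.sign_off(): hands the job in, once; it reports no verdict.
Readings, each from a call of its own:
- arm.current_t(): time.
- arm.current_joint_positions(): joint angles.
- arm.current_dq(): joint speeds.
- arm.current_tau(): joint torques, N m.
- arm.current_ee_pos(): TCP position.
- arm.current_tool_rot(): TCP orientation.
- arm.current_force(): force on the tool from outside, world axes, zero at the start.
- arm.current_torque(): the same for the moment, N m.
- arm.current_width(): finger opening in m.
Only numpy, scipy, OpenCV 4.12 (cv2) and the standard library are available. Lean on these libraries where they do the work, as an engineer would, in place of code of your own. Each camera call takes 0.05 s, during which the arm holds its last target. There are 200 camera calls.

## Working session

There is one attempt and no reset: what is moved stays moved. The work goes in short steps, each a Python script; the robot and the scene stay as the last script left them, time stands still between calls to the robot, and variables do not carry over. Pictures are saved under pics/ and viewed, about 12 in all and at most 16, crops included, and the job is handed in when it is done.

```bash
mkdir -p pics; ls
python3 - <<'E'
from rig import arm
import cv2,numpy as np
for n in("scene","top"):
    im=arm.snapshot(n);cv2.imwrite(f"pics/{n}0.png",im[:,:,::-1])
    c=arm.get_calibration(n);print(n,c["intrinsics"],np.round(c["cam_to_world"],3))
print(arm.grip_depth,arm.current_tool_rot(),arm.current_t(),arm.current_width())
E
```

```text
pics
scene [[405.23519759   0.         262.5657479 ]
 [  0.         405.23519759 188.37414032]
 [  0.           0.           1.        ]] [[ 0.73   0.404 -0.551  0.983]
 [ 0.683 -0.437  0.585 -0.438]
 [-0.005 -0.803 -0.595  0.497]
 [ 0.     0.     0.     1.   ]]
top [[373.60520905   0.         253.69958172]
 [  0.         373.60520905 186.1173659 ]
 [  0.           0.           1.        ]] [[ 0.005 -0.985  0.173  0.467]
 [-1.    -0.003  0.013 -0.011]
 [-0.012 -0.173 -0.985  0.803]
 [ 0.     0.     0.     1.   ]]
0.0188 [[ 9.34920318e-01  3.54857595e-01 -2.93784813e-04]
 [ 3.54857702e-01 -9.34919724e-01  1.05914397e-03]
 [ 1.01180064e-04 -1.09446702e-03 -9.99999396e-01]] 0.1 0.09111246825310705
```

```bash
python3 -c "
import cv2
a=cv2.imread('pics/scene0.png');b=cv2.imread('pics/top0.png')
cv2.imwrite('pics/top0b.png',cv2.resize(b,(800,600),interpolation=cv2.INTER_CUBIC))"
```

```text
(no output)
```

View pics/top0b.png

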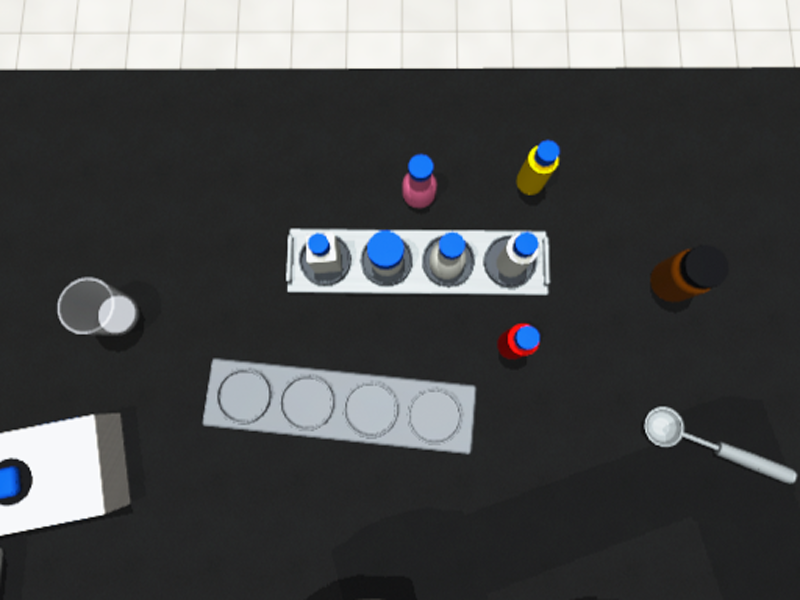

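View pics/scene0.png

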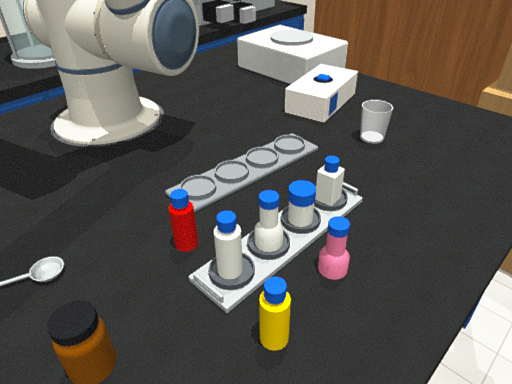

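Top view (800×600): the full rack reads, left to right, square (320,245), jar (385,250), necked (452,245), slim (525,245). Look-alikes are yellow (545,155), red (525,340) and pink (420,170). The empty wells are at (244,396), (308,403), (371,409) and (435,415). I pick the white ones standing in the steel tray. Next I triangulate the caps in both views and cast the wells onto their plane.

```bash
cat > v.py <<'E'
import cv2,numpy as np
def ray(c,p):
    d=np.linalg.inv(c["intrinsics"])@[p[0],p[1],1.];T=c["cam_to_world"]
    return T[:3,3],T[:3,:3]@d
def plane(c,p,z):
    o,d=ray(c,p);return o+d*(z-o[2])/d[2]
def tri(c1,p1,c2,p2):
    a,d=ray(c1,p1);b,e=ray(c2,p2)
    s=np.linalg.lstsq(np.c_[d,-e],b-a,rcond=None)[0]
    P,Q=a+s[0]*d,b+s[1]*e;return (P+Q)/2,np.linalg.norm(P-Q)
def blobs(im,lo,hi,amin=40):
    m=cv2.inRange(cv2.cvtColor(im,cv2.COLOR_RGB2HSV),lo,hi)
    n,l,st,ce=cv2.connectedComponentsWithStats(m)
    return [(np.round(ce[i],1),st[i]) for i in range(1,n) if st[i][4]>=amin]
E
python3 - <<'E'
from v import *
from rig import arm
I={n:cv2.imread(f"pics/{n}0.png")[:,:,::-1].copy() for n in("scene","top")}
C={n:arm.get_calibration(n) for n in I}
for n in I:
    print(n,[(tuple(c),int(s[4])) for c,s in blobs(I[n],(100,150,60),(130,255,255))])
B={n:[c for c,s in blobs(I[n],(100,150,60),(130,255,255))] for n in I}
h=dict(slim=.113,jar=.074,square=.095,necked=.104,red=.097,yellow=.097,pink=.088)
ap=dict(square=((204,156),(331,164)),jar=((246,159),(301,194)),necked=((289,157),(268,199)),slim=((336,157),(227,221)),red=((337,216),(179,197)),yellow=((349,98),(275,289)),pink=((269,106),(338,226)))
for k,(t,s) in ap.items():
    f=lambda n,p:min(B[n],key=lambda c:np.hypot(*(c-p)))
    P,e=tri(C["top"],f("top",t),C["scene"],f("scene",s))
    print(k,P.round(4),"gap",round(e,4),"top ray at z",plane(C["top"],f("top",t),h[k]).round(4))
for p in((244,396),(308,403),(371,409),(435,415)):print("well",plane(C["top"],np.array(p)*.64,.022).round(4))
g=I["top"]
for name,m,z in(("empty",cv2.inRange(cv2.cvtColor(g,cv2.COLOR_RGB2HSV),(0,0,120),(180,60,200)),.012),("full",cv2.inRange(cv2.cvtColor(g,cv2.COLOR_RGB2HSV),(0,0,170),(180,60,255)),.012)):
    cs,_=cv2.findContours(cv2.morphologyEx(m,cv2.MORPH_CLOSE,np.ones((5,5))),cv2.RETR_EXTERNAL,cv2.CHAIN_APPROX_NONE)
    for c in cs:
        r=cv2.minAreaRect(c)
        if 3000<r[1][0]*r[1][1]<12000:
            q=np.array([plane(C["top"],p,z)[:2] for p in cv2.boxPoints(r)]);print(name,r,q.mean(0).round(4),q.round(3).tolist())
E
```

```text
scene [((np.float64(250.4), np.float64(33.2)), 592), ((np.float64(323.0), np.float64(77.4)), 81), ((np.float64(31.0), np.float64(99.5)), 608), ((np.float64(332.9), np.float64(102.9)), 87), ((np.float64(331.5), np.float64(163.1)), 212), ((np.float64(301.7), np.float64(192.6)), 622), ((np.float64(179.0), np.float64(197.9)), 287), ((np.float64(268.6), np.float64(199.1)), 346), ((np.float64(226.0), np.float64(220.8)), 381), ((np.float64(338.6), np.float64(226.3)), 372), ((np.float64(274.9), np.float64(289.3)), 522), ((np.float64(469.3), np.float64(316.5)), 50)]
top [((np.float64(350.0), np.float64(97.0)), 198), ((np.float64(268.9), np.float64(106.5)), 236), ((np.float64(246.4), np.float64(159.3)), 459), ((np.float64(288.8), np.float64(156.7)), 222), ((np.float64(336.1), np.float64(156.1)), 181), ((np.float64(203.7), np.float64(156.2)), 143), ((np.float64(337.3), np.float64(215.7)), 193), ((np.float64(5.7), np.float64(308.1)), 250)]
square [0.6505 0.097  0.0955] gap 0.0016 top ray at z [0.65   0.0965 0.095 ]
jar [0.6495 0.014  0.0742] gap 0.0012 top ray at z [0.6492 0.0136 0.074 ]
necked 
[... 679 characters left out ...]
108], [0.39, -0.097]]
empty ((270.0, 167.0), (40.0, 80.0), 90.0) [ 0.648  -0.0355] [[0.692, 0.052], [0.693, -0.123], [0.604, -0.121], [0.603, 0.05]]
full ((29.884614944458008, 303.423095703125), (64.32608795166016, 73.73966979980469), 78.69007110595703) [0.3607 0.4578] [[0.408, 0.552], [0.438, 0.403], [0.313, 0.366], [0.284, 0.51]]
full ((217.23013305664062, 259.313720703125), (170.7408905029297, 41.92625427246094), 6.009006023406982) [0.4511 0.0758] [[0.425, 0.255], [0.511, 0.251], [0.476, -0.107], [0.392, -0.096]]
full ((266.9999694824219, 166.99998474121094), (167.99996948242188, 39.99999237060547), -0.0) [ 0.648  -0.0286] [[0.603, 0.152], [0.692, 0.155], [0.693, -0.213], [0.604, -0.209]]
```

Heights agree with the cap heights, gaps are under 2.5 mm and well pitch is about 84 mm. Next I move above the square bottle for one close wrist look, to get its yaw and confirm the choice.

```bash
cat > m.py <<'E'
from rig import arm
from v import *
def R(a): # jaws open along world direction at angle a (rad)
    y=np.array([np.cos(a),np.sin(a),0]);z=np.array([0,0,-1.]);return np.c_[np.cross(y,z),y,z]
E
python3 - <<'E'
from m import *
for a in(0,np.pi,-np.pi/2,np.pi/2):
    for p in((.60,.05,.30),(.648,-.157,.3),(.46,.2,.3),(.44,-.05,.3)):
        q=arm.solve_ik(p,R(a));print(round(a,2),p,None if q is None else np.round(q,0))
a=0 if arm.solve_ik((.62,.05,.26),R(0))is not None else np.pi
arm.move_to((.62,.05,.26),R(a))
c=arm.get_calibration("wrist");im=arm.snapshot("wrist")
np.savez("w1",K=c["intrinsics"],T=c["cam_to_world"]);cv2.imwrite("pics/w1.png",im[:,:,::-1])
print(np.round(c["cam_to_world"],3),c["intrinsics"],arm.current_t(),arm.current_joint_positions())
E
```

```text
0 (0.6, 0.05, 0.3) [-1. 22. 73. -0. 84. -1.]
0 (0.648, -0.157, 0.3) [-19.  28.  63.  -0.  88. -19.]
0 (0.46, 0.2, 0.3) [17. 14. 87. -0. 80. 17.]
0 (0.44, -0.05, 0.3) [-14.   8.  93.  -0.  78. -14.]
3.14 (0.6, 0.05, 0.3) None
3.14 (0.648, -0.157, 0.3) [-19.  28.  63.  -0.  88. 161.]
3.14 (0.46, 0.2, 0.3) [  17.   14.   87.   -0.   80. -163.]
3.14 (0.44, -0.05, 0.3) [-14.   8.  93.  -0.  78. 166.]
-1.57 (0.6, 0.05, 0.3) [-1. 22. 73. -0. 84. 89.]
-1.57 (0.648, -0.157, 0.3) [-19.  28.  63.  -0.  88.  71.]
-1.57 (0.46, 0.2, 0.3) [ 17.  14.  87.  -0.  80. 107.]
-1.57 (0.44, -0.05, 0.3) [-14.   8.  93.  -0.  78.  76.]
1.57 (0.6, 0.05, 0.3) [ -1.  22.  73.  -0.  84. -91.]
1.57 (0.648, -0.157, 0.3) [ -19.   28.   63.   -0.   88. -109.]
1.57 (0.46, 0.2, 0.3) [ 17.  14.  87.  -0.  80. -73.]
1.57 (0.44, -0.05, 0.3) [ -14.    8.   93.   -0.   78. -104.]
[[ 1.    -0.002 -0.001  0.62 ]
 [-0.002 -0.962 -0.273  0.126]
 [-0.     0.273 -0.962  0.431]
 [ 0.     0.     0.     1.   ]] [[307.0521192    0.         252.21189892]
 [  0.         307.0521192  186.09604492]
 [  0.           0.           1.        ]] 2.8 [-9.56968354e-01  2.58469884e+01  7.38699308e+01 -4.04087409e-03
  8.02899993e+01 -8.87185053e-01]
```

View pics/w1.png

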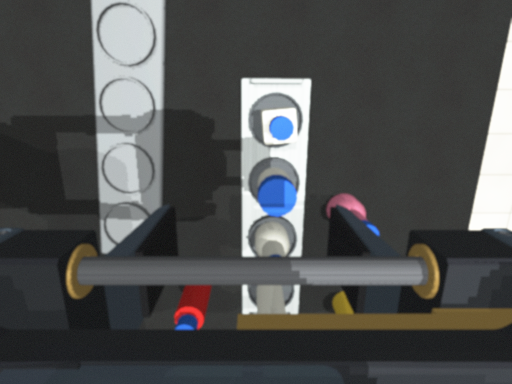

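The wrist view shows the square bottle with its cap at (281,128) and its shoulder turned a few degrees. The jar is at (277,195), necked at (272,235). Next I get the corners of the square's shoulder.

Run:
```python
from v import *
im=cv2.imread("pics/w1.png");d=np.load("w1.npz");c=dict(intrinsics=d["K"],cam_to_world=d["T"])
cr=im[85:165,235:320];cv2.imwrite("pics/w1c.png",cv2.resize(cr,None,fx=7,fy=7,interpolation=cv2.INTER_CUBIC))
hsv=cv2.cvtColor(im,cv2.COLOR_BGR2HSV)
print(hsv[100:160:6,256:306:5,2])
for n,z,p in(("sq",.106,None),("jar",.086,None)):pass
for ce,s in blobs(im[:,:,::-1].copy(),(100,150,60),(130,255,255)):
    print(ce,s[4],plane(c,ce,.106).round(4),plane(c,ce,.086).round(4))
for p in((126,35),(127,104),(128,167)):print("well",plane(c,p,.024).round(4))
```

```text
[[218 137 153 156 154 153 154 112 246 252]
 [142 153 154 156 153 153 151 156 112 250]
 [102 154 255 255 255 255 254 254 205 170]
 [103 146 254 241 243 253 252 255 234 127]
 [102 124 247 245 253 253 253 253 251 158]
 [101 109 243 252 253 253 253 253 251 234]
 [ 90 104 255 239 253 253 253 254 253 252]
 [189 103 243 244 255 250 242 248 247 252]
 [195 201 198 222 221 244 246 245 250 252]
 [195 203 202 251 252 253 252 252 252 252]]
[280.7 127.6] 387 [0.6499 0.0976 0.106 ] [0.6517 0.0958 0.086 ]
[276.5 195.5] 1196 [0.6469 0.0232 0.106 ] [0.6486 0.0168 0.086 ]
[372.4 228.1] 96 [ 0.7576 -0.0163  0.106 ] [ 0.766 -0.025  0.086]
[186.1 323.8] 251 [ 0.5361 -0.1464  0.106 ] [ 0.5309 -0.1632  0.086 ]
well [0.4676 0.2013 0.024 ]
well [0.4596 0.1206 0.024 ]
well [0.4516 0.0381 0.024 ]
```

View pics/w1c.png

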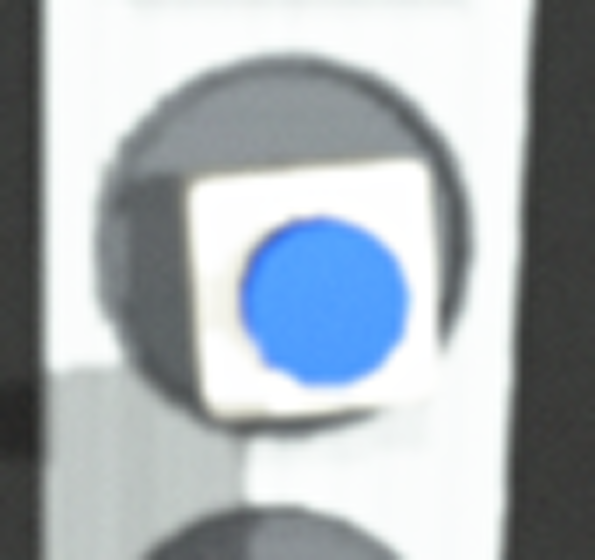

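The square's yaw is about +5°. Well estimates from the top and wrist views differ by about 5 mm, so I take one closer wrist look over the empty rack on the way.

Run:
```python
from m import *
arm.move_to((.455,.03,.30),R(0))
c=arm.get_calibration("wrist");im=arm.snapshot("wrist");cv2.imwrite("pics/w2.png",im[:,:,::-1])
np.savez("w2",K=c["intrinsics"],T=c["cam_to_world"])
g=cv2.cvtColor(im,cv2.COLOR_RGB2GRAY)
ci=cv2.HoughCircles(g,cv2.HOUGH_GRADIENT,1,30,param1=80,param2=18,minRadius=18,maxRadius=35)
o=im[:,:,::-1].copy()
for x,y,r in ci[0]:
    if y<270:
        print(x,y,r,plane(c,(x,y),.024).round(4)); cv2.circle(o,(int(x),int(y)),int(r),(0,0,255),1)
cv2.imwrite("pics/w2o.png",o);print(arm.current_t())
```

```text
252.5 91.5 21.7 [0.4561 0.117  0.024 ]
241.5 201.5 23.0 [ 0.4389 -0.0447  0.024 ]
375.5 218.5 24.3 [ 0.6482 -0.0731  0.024 ]
247.5 148.5 24.1 [0.4486 0.0372 0.024 ]
260.5 24.5 27.4 [0.4668 0.2015 0.024 ]
385.5 105.5 24.1 [0.6439 0.0978 0.024 ]
382.5 165.5 26.2 [0.6495 0.0114 0.024 ]
3.5667
```

View pics/w2o.png

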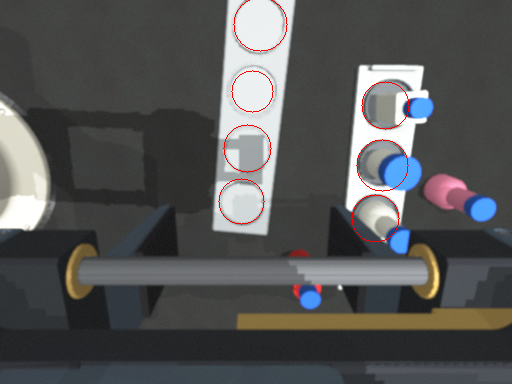

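Wrist and top well fits average to (0.4515, 0.0757) with yaw −0.097, which matches the tray outline centre of (0.451, 0.076). First transfer is the square to the right-end well.

```bash
cat >> m.py <<'E'
YAW=-.097;C0=np.array([.4515,.0757]);YA=np.array([-np.sin(YAW),np.cos(YAW)])
def well(y):return C0+y*YA
def transfer(xy,a,zg,w,slot,lift=.135):
    """zg: grip height above the bench; w: expected width; slot: rack y of target well"""
    z=zg-arm.grip_depth;P=lambda p,h:np.array([p[0],p[1],z+h])
    arm.grip(w+.03)
    arm.move_to(P(xy,.09 if zg<.08 else .07),R(a));arm.move_l(P(xy,0),feed=.15)
    arm.grip(w-.015);print("t",arm.current_t(),"width",arm.current_width())
    arm.move_l(P(xy,lift),feed=.2);print("lifted width",arm.current_width(),arm.current_force())
    if abs(arm.current_width()-w)>.006: raise SystemExit("bad grasp")
    t=well(slot)
    arm.move_to(P(t,lift),R(YAW));arm.move_l(P(t,.008),feed=.15);f0=arm.current_force()
    arm.move_l(P(t,.0005),feed=.03);print("dF",np.round(arm.current_force()-f0,2))
    arm.sleep(.2);arm.grip(w+.03);arm.move_l(P(t,.12),feed=.2)
    print("done t",arm.current_t())
E
python3 - <<'E'
from m import *
arm.move_to((.62,.07,.26),R(.087))
transfer((.650,.0972),.087,.071,.038,-.1275)
cv2.imwrite("pics/s1.png",arm.snapshot("scene")[:,:,::-1])
E
```

```text
t 6.7333 width 0.03815172617012171
lifted width 0.03796801952340559 [-0.10830784 -0.37174491 -0.63021024]
dF [0.42 0.35 0.46]
done t 11.55
```

View pics/s1.png

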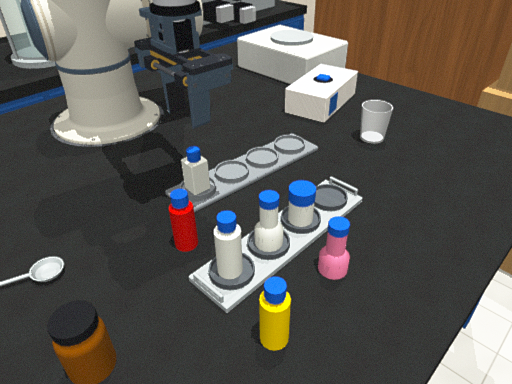

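The square stands in the right-end well at pixel (196,175); the others are untouched. Next the jar, necked and slim, with more approach height.

```bash
sed -i 's/.09 if zg<.08 else .07/.11 if zg<.08 else .09/' m.py
python3 - <<'E'
from m import *
transfer((.649,.015),0,.071,.047,-.0425)
transfer((.647,-.0685),0,.088,.030,.0425)
transfer((.6457,-.157),0,.091,.040,.1275)
arm.move_to((.5,.40,.3),R(0))
cv2.imwrite("pics/s2.png",arm.snapshot("scene")[:,:,::-1])
cv2.imwrite("pics/t2.png",arm.snapshot("top")[:,:,::-1])
print(arm.current_t())
E
```

```text
t 14.3083 width 0.04628160833916964
lifted width 0.04658906341561232 [-0.22711611  0.41208053 -0.92445833]
dF [ 1.04 -0.34  0.99]
done t 18.95
t 21.625 width 0.031156887020314453
lifted width 0.031471988335102855 [-0.65749299  0.16400024 -1.20714246]
dF [ 0.48  0.1  -0.26]
done t 26.4583
t 29.4333 width 0.039581720630059034
lifted width 0.03946621401426513 [-0.12513781 -0.32728535 -0.57316711]
dF [ 0.71 -0.22 -0.23]
done t 34.7417
35.75
```

View pics/s2.png

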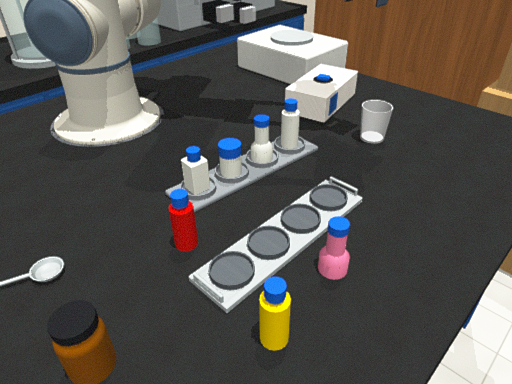

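View pics/t2.png

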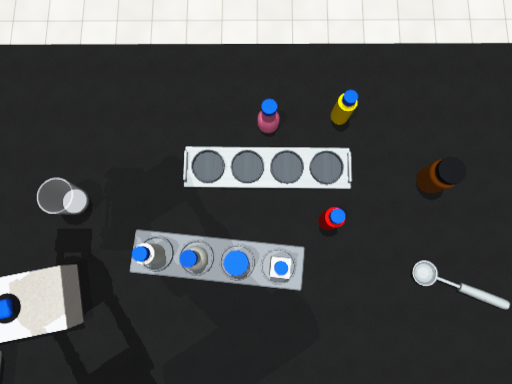

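All four stand in the grey rack: from the left, slim (142,254), necked (188,258), jar (236,263) and square (281,268). I run a quick triangulation of the caps against the wells, then hand in.

Run:
```python
from m import *
C={n:arm.get_calibration(n) for n in("scene","top")}
B={n:[c for c,s in blobs(cv2.imread(f"pics/{f}.png")[:,:,::-1].copy(),(100,150,60),(130,255,255))] for n,f in(("scene","s2"),("top","t2"))}
f=lambda n,p:min(B[n],key=lambda c:np.hypot(*(c-p)))
ok=True
for k,t,s,y,h in(("slim",(142,254),(291,104),.1275,.1167),("necked",(188,258),(261,120),.0425,.1059),("jar",(236,263),(230,145),-.0425,.0742),("square",(281,268),(193,153),-.1275,.0955)):
    P,e=tri(C["top"],f("top",t),C["scene"],f("scene",s));d=P-[*well(y),h];ok&=np.abs(d).max()<.008;print(k,"off mm",(d*1000).round(1),"gap",round(e*1000,1))
if ok: arm.sign_off();print("signed off",arm.current_t())
```

```text
slim off mm [-1.1  2.2 -1.7] gap 0.9
necked off mm [-0.9  1.2 -0.2] gap 1.6
jar off mm [-1.3 -0.3 -0.9] gap 1.6
square off mm [-1.  -0.5  0.3] gap 1.8
the job is handed in; nothing more can be done
the job is handed in; nothing more can be done
```

All four bottles now stand upright in the grey rack in reverse order. From the left they are slim, necked, jar and square. The gripper had let go and was clear when I handed the job in, shortly after 36 s on the robot's clock (limit 112 s).

- **Final check:** I triangulated each cap from the top and scene cameras. All were within 2.2 mm of their well centres and 1.7 mm of the expected height.
- **Handling:** Finger widths during each lift matched the gripped diameters, and the force changes on set-down were about 1 N or less. The red, yellow and pink look-alikes had not moved in the final pictures.
- **Disagreement:** Early on, the top and wrist views placed the wells about 5 mm apart. I averaged the top view with a closer wrist view; the result matched the tray outline.

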